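Load the rotary fixture and index it three clicks

TASK

Pick the round sensor capsule out of the blue tray with a light grip (it is brittle ceramic) and stand it in the round nest of the rotary fixture without pressing hard, then let go of it. Then take the fixture's bar knob and turn the dial with it clockwise (seen from above), counting the clicks, to the third stop and not past it, so that the capsule faces the steel gauge head, and finish there still gripping the knob. Leave the other things where they are.

Things in the scene. Friction and masses are not known exactly. Their poses are not given: they have to be found in the camera images.
- capsule: Sensor capsule: upright white ceramic cylinder, 28 mm in diameter, 40 mm high, with a steel cap 20 mm in diameter and 8 mm high on top (48 mm in all), about 60 g, standing loose in the tray. Origin: centre of its underside, z up. Brittle: it breaks if squeezed with more than 40 N at each finger, or if it is pressed onto something with more than 40 N.
- tray: Fixed blue open tray, 200 x 110 x 12 mm; things in it stand on its floor, 4 mm above the bench. Origin: centre of its underside, x along its long side. The capsule and the square part stand 50 mm either side of its middle on its long centre line; either may be at either end.
- square_part: Bystander in the tray: square white ceramic block 30 x 30 x 24 mm with a low steel top 20 mm square (28 mm high in all), loose. Origin: centre of its underside.
- indexer: Fixed grey round base of the rotary fixture, 260 mm in diameter, 30 mm high. Origin: centre of its underside on the bench, on the dial's axis. On a lug at its rim, 147 mm from the axis and -36 degrees (clockwise from above) from its x axis, stands the gauge head: a dark steel block 28 x 34 mm, top 72 mm above the bench, with a short pin pointing at the axis.
- dial (a joint): Angle of the dial (aluminium disc, 240 mm, upper face 40 mm above the bench), rad: 0 at home, an end stop, where it starts; grows clockwise from above. Clicks every 24 degrees: stops at 0.419, 0.838, 1.257 (third), 1.676, 2.094. Leaving a stop it resists with up to 0.15 N m (at a quarter pitch), nil half way, then pulls on to the next stop as hard; friction is about 0.02 N m.
- nest (a point): Centre of the nest's floor, on the dial's upper face 40 mm above the bench, 90 mm from the axis; turns with the dial. The nest is a round black ring, 33 mm inside and 43 mm outside diameter, 10 mm high, open above. x points away from the dial's axis, z up. At home it lies +36 degrees from the base's x axis; at the third stop it faces the gauge head.
- index_knob: Knob at the dial's centre, turning with it: an upright black bar 46 mm long, 16 mm thick and 40 mm high on a steel post 28 mm in diameter. Origin: on the dial's axis and upper face, 40 mm above the bench; z up, x along the bar, pointing to the nest. The bar spans 20 to 60 mm above the origin (top 100 mm above the bench).
- knob_grip (a point): Point to grip the knob: on the dial's axis, in the bar, 45 mm above the dial's upper face (85 mm above the bench). x along the bar, pointing to the nest; the fingers close across the bar's 16 mm.
- blower: Bystander: black rubber dust blower bulb standing on the bench, 54 mm in diameter, 115 mm high with its thin nozzle. Origin: centre of its underside.
- stock_box: Bystander: closed black plastic box 55 x 75 x 32 mm on the bench. Origin: centre of its underside.
Things that resemble listed ones, but are neither listed nor needed, are in the scene too. Leave any brown or pink look-alike of the capsule alone.

How it is judged:
By the outcome, as a careful person would: the job done as asked, in the order asked, and still so for the second after the job is handed in, while the arm keeps its last pose, push and grip.
It also fails if it takes over 58 s, if anything falls off the work surface, if the arm or the gripper's body presses on something with over 40 N, if the wrist force passes 120 N, or if a joint passes its speed limit or range.

ROBOT

A 6-joint arm with a two-finger parallel gripper is mounted at the origin on the work surface. World frame = base frame: x ahead of the robot, y to its left, z up, the work surface at z = 0. Lengths are in m, angles in rad, forces in N, time in s.
With the tool pointing down it reaches from about 0.25 to 0.725 m from the base axis. Payload 4 kg.
Tool frame: the origin (TCP) lies at the very end of the fingers, on their centre line; the grasp point (between the pads) lies 19 mm behind it (bot.pinch_z is the distance from the TCP to the grasp point, in m); z points along the fingers, x is the direction in which the jaws open and shut, and the axes are right-handed (so a half turn about z gives the same grasp; the last joint's range is limited). The gripper opens to 85 mm and grips with 20 to 120 N. Pads are 22 mm wide; open, the fingers measure 114 mm over their backs; the gripper's body (76 mm by 85 mm) begins 54 mm behind the grasp point. The pads swing forward as they close: fully open they stand 13 mm farther back than shut.
Start: joints at [-1.27, 0.241, 0.005, 1.335, 0, 1.571], TCP at [0.148, -0.478, 0.231] pointing down, gripper open.
Joint ranges: [-2.72, 2.72], [-1.05, 1.87], [-1.09, 1.28], [-1.99, 2.15], [-1.42, 1.44], [-3.14, 3.14]. Speed limits (rad/s): [2.79, 2.79, 3.14, 3.14, 3.14, 3.14].

INTERFACE

Orientations are given as a unit quaternion [x, y, z, w].
In Python, from workcell import bot gives the robot as it stands. The module is installed in compiled form; this text tells all that it offers.
- The arm moves only by the shell command python3 -m inch 'ROWS'. ROWS is JSON, a list of rows, each a list of 7 numbers: the shift along the tool's x, y, z scaled (see below), then the turn, a rotation vector about the tool's x, y, z scaled (see below), then the gripper command: -1 is fully open, 1 is shut, values between are in proportion. In form: [[x, y, z, wx, wy, wz, gripper], ...]. A call has exactly 8 rows; each row shifts and turns the commanded pose from where the row before left it, along the tool's axes as they then stand; what a row does not reach is not made up. The controller multiplies each number of a shift by 2.5 cm and each number of a turn by 180 degrees. A row lasts 1/10 s, in which the tool goes at most 50 mm and 8.59 degrees, less where a joint would pass 70% of its speed; a pose out of reach is approached as far as the arm can. A call with a number of a shift or a turn outside -1 to 1 is refused whole. A call with a gripper value outside its range is refused whole. The fingers move at their own pace and stop on an object; the grip force is fixed at half the most. Time passes only in rows, so rows that do not move let the fingers close, or fill a call up. It gives the time, the measured TCP pose, the force and the opening at its end, in the units of the state.
- bot.get_obs(): the state, without advancing time (a new reading comes with each control period).
- bot.camera(name): name is "scene" or "top" or "wrist"; returns (picture, depth): 400x640x3 uint8, blue, green, red; 400x640 float32, m along the optical axis (not along the pixel's ray), 0 where there is no reading.
- bot.get_calibration(name): a dict with "vfov" (degrees; the focal length in pixels is half the picture's height over the tangent of half this angle, whatever the lens; pixels are square), "cx", "cy" (the principal point, pixels), "R" (3x3) and "t" (3): a world point X has camera coordinates R X + t. Camera axes: x right, y down, z forward; pixel columns grow to the right and rows downward; lengths in m; the calibration is good to about 2 mm. A picture is of the moment at which its call begins: read the wrist's pose just before it. get_calibration takes no time and is no camera call; for the wrist camera it gives the pose at the moment of the call.
- bot.job_done(): hands the job in, once; it reports no verdict.
The state is a dict: "clock": time; "joint_pos": joint angles; "joint_vel": joint speeds; "tau": joint torques, N m; "eef_pos": TCP position; "tool_rot": TCP orientation; "ft_force": force on the tool from outside, world axes, zero at the start; "ft_torque": the same for the moment, N m; "grip_width": finger opening in m.
Only numpy, scipy, OpenCV 4.12 (cv2) and the standard library are available. Lean on these libraries where they do the work, as an engineer would, in place of code of your own. Each camera call takes 0.05 s, during which the arm holds its last target.

## Working session

There is one attempt and no reset: what is moved stays moved. The work goes in short steps, Python scripts to look and compute and a shell command to move; the robot and the scene stay as the last step left them, time stands still between calls to the robot, and variables do not carry over. Pictures are saved under pics/ and viewed, and the job is handed in when it is done.

```bash
mkdir -p pics; python3 - <<'E'
from workcell import bot
import cv2,numpy as np
o=bot.get_obs();print(o['clock'],o['eef_pos'],o['tool_rot'],o['grip_width'],bot.pinch_z)
for n in ['scene','top','wrist']:
    c=bot.get_calibration(n);p,d=bot.camera(n)
    cv2.imwrite(f'pics/{n}0.png',p);np.savez(f'{n}0.npz',p=p,d=d,**c)
    print(n,c)
E
```

```text
0.0 [ 0.14793773 -0.47695411  0.23037863] [ 8.05069290e-01 -5.93179827e-01 -8.61462190e-04 -6.22935264e-04] 0.08538859039954258 0.0187
scene {'vfov': 54.81187521122965, 'cx': 321.0633453428233, 'cy': 207.36175506777005, 'R': array([[ 0.4899351 ,  0.87175548,  0.00244651],
       [ 0.48771654, -0.2717732 , -0.82962155],
       [-0.72256223,  0.40765392, -0.55832079]]), 't': array([-0.32501035, -0.2139976 ,  1.47337283])}
top {'vfov': 56.82474073116696, 'cx': 323.5321487423491, 'cy': 199.5059455320746, 'R': array([[-0.02808226, -0.99877532, -0.04073385],
       [-0.99717025,  0.03083336, -0.06856232],
       [ 0.06973432,  0.0386932 , -0.99681491]]), 't': array([0.07965498, 0.5853843 , 0.95407272])}
wrist {'vfov': 66.28939755552891, 'cx': 316.98283915991476, 'cy': 199.74011219398227, 'R': array([[ 0.29512917, -0.95545631, -0.00142131],
       [-0.91848405, -0.28411807,  0.27507085],
       [-0.263222  , -0.07987598, -0.96142291]]), 't': array([-0.49867577, -0.03539816,  0.37794327])}
```

View pics/top0.png

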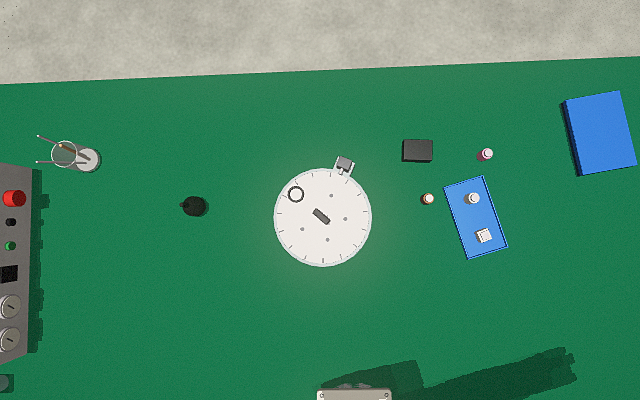

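View pics/scene0.png

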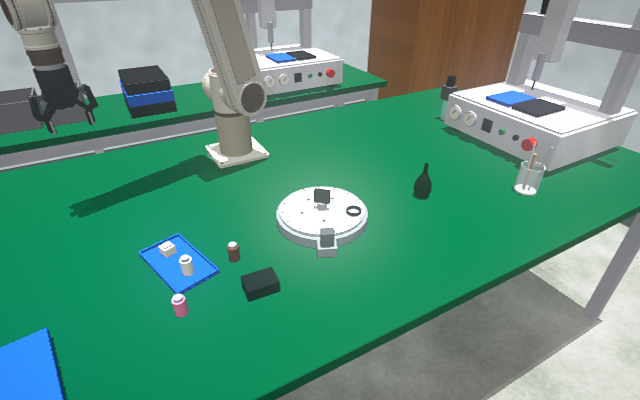

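View pics/wrist0.png

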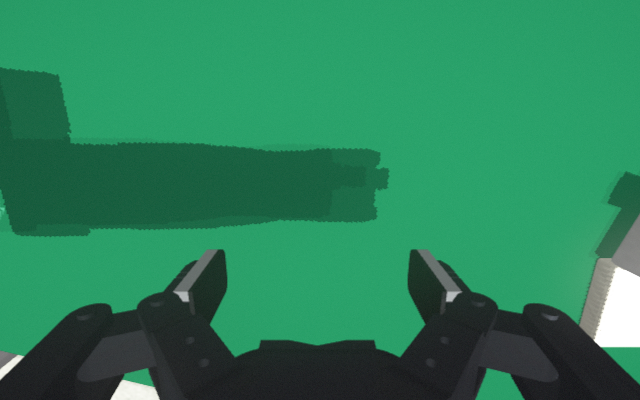

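The top view shows these candidates for the capsule:
- White, round, in the tray at (473,198). This is the one that fits the description.
- White square block at (484,235).
- Brown look-alike at (428,199).
- Pink look-alike at (487,154).

The nest is at (296,194), the knob bar at (321,216) and the gauge at (345,163). Next I'll measure positions and take a close crop.

```bash
cat > h.py <<'E'
import numpy as np,cv2
def ray(c,u,v):
    f=200/np.tan(np.radians(float(c['vfov']))/2)
    d=np.array([(u-c['cx'])/f,(v-c['cy'])/f,1.]);R=np.array(c['R']);t=np.array(c['t'])
    return -R.T@t, R.T@d
def plane(c,u,v,z):
    o,d=ray(c,u,v);return o+d*(z-o[2])/d[2]
def dep(c,u,v,dd):
    o,d=ray(c,u,v);return o+d*dd
def pix(c,X):
    f=200/np.tan(np.radians(float(c['vfov']))/2);q=np.array(c['R'])@X+np.array(c['t']);return q[:2]/q[2]*f+[c['cx'],c['cy']]
def blobs(m,lo,hi):
    n,l,s,ce=cv2.connectedComponentsWithStats(m.astype(np.uint8))
    return [(ce[i].round(1),s[i].tolist()) for i in range(1,n) if lo<s[i][4]<hi]
E
python3 - <<'E'
from h import *
c=np.load('top0.npz');p=c['p'];d=c['d']
s=np.load('scene0.npz')
cv2.imwrite('pics/crop_top.png',cv2.resize(p[130:280,260:520],None,fx=3,fy=3,interpolation=cv2.INTER_CUBIC))
cv2.imwrite('pics/crop_scene.png',cv2.resize(s['p'][170:320,130:380],None,fx=3,fy=3,interpolation=cv2.INTER_CUBIC))
for n,u,v in [('cap',473,198),('sq',483,235),('knob',321,216),('nestring',296,187),('gauge',346,161),('dial',330,240),('bench',400,250),('trayfloor',478,218)]:
    print(n,dep(c,u,v,d[v,u]).round(4))
h=cv2.cvtColor(p,cv2.COLOR_BGR2HSV)
dial=(h[...,1]<40)&(h[...,2]>150); dial[:150]=0;dial[280:]=0
print('white',blobs(dial,20,1e5))
dark=(h[...,2]<90)&(h[...,1]<90); dark[:150]=0;dark[280:]=0
print('dark',blobs(dark,20,5000))
blue=(h[...,0]>100)&(h[...,0]<120)&(h[...,1]>120)
print('blue',blobs(blue,200,1e5))
E
```

```text
cap [ 0.5775 -0.3151  0.0522]
sq [ 0.4835 -0.3426  0.031 ]
knob [0.5422 0.0666 0.0999]
nestring [0.6197 0.131  0.0531]
gauge [0.6793 0.0011 0.0719]
dial [0.4815 0.0479 0.0401]
bench [ 0.4486 -0.1359 -0.0006]
trayfloor [ 0.5273 -0.3429  0.0029]
white [(array([ 86.9, 159.9]), [75, 150, 23, 21, 321]), (array([488.4, 152.5]), [485, 150, 8, 7, 44]), (array([323.4, 216.9]), [273, 156, 99, 111, 7354]), (array([295.6, 193.9]), [290, 188, 12, 13, 120]), (array([473.5, 197.4]), [468, 193, 11, 10, 82]), (array([428.9, 197.7]), [426, 194, 7, 8, 44]), (array([484.1, 235. ]), [477, 228, 15, 15, 124])]
dark [(array([419.8, 153.7]), [405, 150, 27, 9, 184]), (array([408.8, 159.5]), [402, 155, 19, 7, 53]), (array([192.5, 205.9]), [179, 197, 25, 19, 290]), (array([324.6, 216.5]), [317, 209, 13, 15, 21]), (array([  9.5, 221.6]), [5, 218, 12, 9, 56]), (array([  7.9, 272.2]), [0, 265, 18, 15, 156])]
blue [(array([598.9, 132.8]), [562, 90, 76, 86, 4569]), (array([474.5, 216.9]), [442, 175, 67, 85, 2929])]
```

```bash
ls pics
```

```text
crop_scene.png
crop_top.png
scene0.png
top0.png
wrist0.png
```

View pics/crop_top.png

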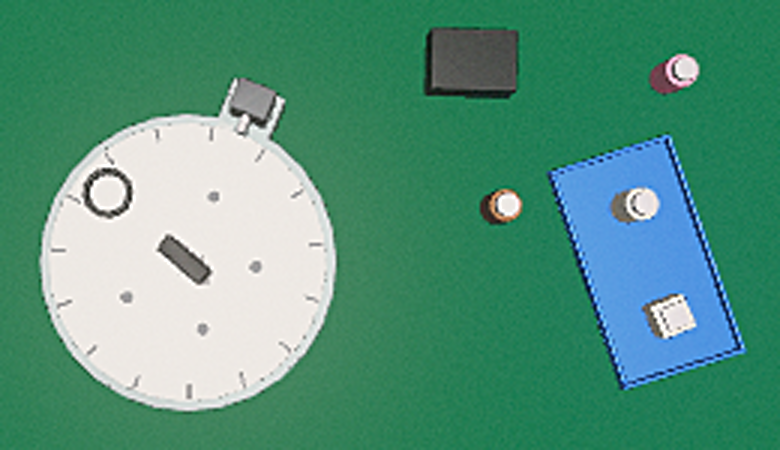

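View pics/crop_scene.png

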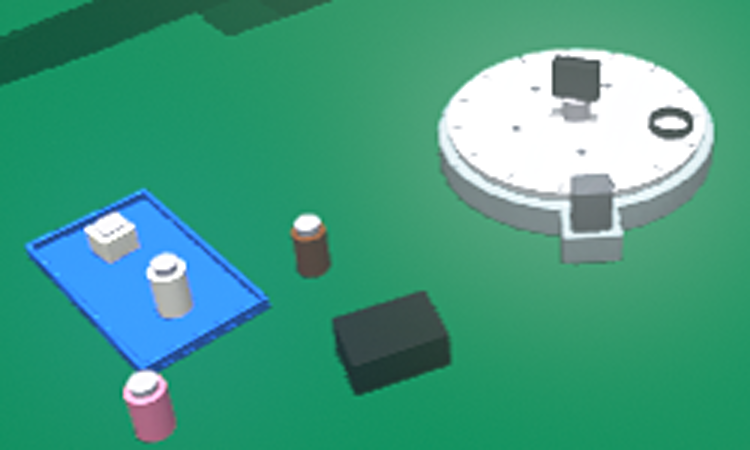

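The crops confirm it: the white round capsule with a steel cap is at (473,198) in the top view, and the square block is at (484,235). Next come refined measurements from both views.

```bash
python3 - <<'E'
from h import *
c=np.load('top0.npz');p=c['p'];d=c['d'];s=np.load('scene0.npz')
def pts(c,u0,u1,v0,v1):
    vv,uu=np.mgrid[v0:v1,u0:u1];d=c['d'][v0:v1,u0:u1]
    f=200/np.tan(np.radians(float(c['vfov']))/2)
    q=np.stack([(uu-c['cx'])/f*d,(vv-c['cy'])/f*d,d],-1)
    return (q-c['t'])@c['R']
for nm,cc,w in [('top',c,(460,490,185,212)),('scene',s,(176,196,248,280))]:
    P=pts(cc,*w).reshape(-1,3)
    for a,b in [(.048,.057),(.036,.048),(.015,.036)]:
        k=(P[:,2]>a)&(P[:,2]<b);print(nm,'cap',a,k.sum(),P[k].mean(0).round(4),np.ptp(P[k],0).round(4) if k.any() else '')
D=pts(c,265,380,150,275).reshape(-1,3)
k=(D[:,2]>.036)&(D[:,2]<.044);q=D[k][:,:2].astype(np.float32)
h=cv2.convexHull(q);print('dial fit',cv2.minEnclosingCircle(q),cv2.fitEllipse(h))
k=(D[:,2]>.09);q=D[k][:,:2].astype(np.float32);print('bar',cv2.minAreaRect(q),q.mean(0),D[k][:,2].mean())
k=(D[:,2]>.06)&(D[:,2]<.09);q=D[k][:,:2].astype(np.float32);print('gauge/post',q.mean(0))
hs=cv2.cvtColor(p,cv2.COLOR_BGR2HSV)
m=(hs[...,2]<150);m[:180]=0;m[210:]=0;m[:,:280]=0;m[:,312:]=0
n,l,st,ce=cv2.connectedComponentsWithStats(m.astype(np.uint8));i=1+np.argmax(st[1:,4]);print(st[i],ce[i])
e=cv2.fitEllipse(cv2.findContours((l==i).astype(np.uint8),0,1)[0][0]);print(e,plane(c,*e[0],.049))
print('nest c', plane(c,295.6,193.9,.0435))
# bar by colour
m=(hs[...,2]<120);m[:200]=0;m[235:]=0;m[:,:305]=0;m[:,338:]=0
print(blobs(m,20,1000)); r=cv2.minAreaRect(np.argwhere(m)[:,::-1].astype(np.float32));print(r,plane(c,*r[0],.1))
E
```

```text
top cap 0.048 50 [ 0.5794 -0.3192  0.0511] [0.0177 0.0183 0.0048]
top cap 0.036 51 [ 0.5783 -0.3154  0.0424] [0.0257 0.0273 0.0112]
top cap 0.015 29 [ 0.5781 -0.3091  0.0259] [0.0263 0.012  0.0177]
scene cap 0.048 36 [ 0.5824 -0.3177  0.0491] [0.0195 0.017  0.0026]
scene cap 0.036 64 [ 0.5892 -0.3182  0.0417] [0.0219 0.0262 0.0117]
scene cap 0.015 87 [ 0.5918 -0.3186  0.0258] [0.0176 0.0269 0.0201]
dial fit ((0.5489964485168457, 0.06442246586084366), 0.1267205774784088) ((0.5442569255828857, 0.06646781414747238), (0.23659028112888336, 0.24497371912002563), 62.11683654785156)
bar ((0.5341062545776367, 0.05755925551056862), (0.06989378482103348, 0.01798442378640175), 51.577293395996094) [0.5340397  0.05235941] 0.4053549621885941
gauge/post [0.6582261  0.01450078]
[288 186  16  17  91] [295.40659341 193.46153846]
((295.48681640625, 193.73304748535156), (15.486352920532227, 15.578760147094727), 150.0697479248047) [0.6027075  0.13314595 0.049     ]
nest c [0.6027487  0.13349313 0.0435    ]
[(array([320.8, 215.8]), [313, 209, 17, 16, 91])]
((320.9647216796875, 216.04116821289062), (18.65601921081543, 6.6163787841796875), 40.60129928588867) [0.54209772 0.06665373 0.1       ]
```

Both views put the capsule at about (0.580, -0.318), with its top at about 0.051 m as expected. The dial axis is at (0.543, 0.0665) and the nest at (0.603, 0.133). They are 90 mm apart at a bearing of about 48°, which matches the description. I'll start moving toward the capsule and include a small test turn in the last row.

```bash
python3 -m inch '[[0,-1,0,0,0,0,-0.2],[0,-1,0,0,0,0,-0.2],[0,-1,0,0,0,0,-0.2],[0,-1,0,0,0,0,-0.2],[0,-1,0,0,0,0,-0.2],[0,-1,0,0,0,0,-0.2],[0,-1,0,0,0,0,-0.2],[0,-1,0,0,0,0.04,-0.2]]'; python3 -c "
from workcell import bot
print(bot.get_obs())"
```

```text
clock: 0.95
eef_pos: [0.34, -0.4177, 0.2309]
tool_rot: [0.765, -0.644, -0.0, -0.0]
ft_force: [0.2, 0.1, 0.0]
grip_width: 0.0512
{'clock': 0.95, 'joint_pos': array([-8.87636416e-01,  3.18285454e-01,  1.09178850e-01,  1.36255940e+00,
        4.69576440e-06,  2.08192193e+00]), 'joint_vel': array([ 4.37975181e-01,  1.79048246e-01,  2.49508171e-01,  6.86393981e-02,
       -4.04048806e-04,  1.74509089e+00]), 'tau': array([-1.36410937e+00, -4.20604026e+01,  2.46514428e+01,  2.07384751e-02,
        3.33625241e-02, -1.85160354e+00]), 'eef_pos': array([ 0.33996238, -0.41769271,  0.23089991]), 'tool_rot': array([ 7.65240734e-01, -6.43744072e-01, -4.26717577e-04, -8.36846403e-05]), 'ft_force': array([0.16753952, 0.133401  , 0.03925899]), 'ft_torque': array([-0.0671937 ,  0.0523587 , -0.07621945]), 'grip_width': 0.051246388117171415}
```

```bash
python3 -m inch '[[0,0,0.25,0,0,-0.0475,-0.2],[0,0,0.25,0,0,-0.0475,-0.2],[0,0,0.25,0,0,-0.0475,-0.2],[0,0,0.25,0,0,-0.0475,-0.2],[0,0,0.25,0,0,-0.0475,-0.2],[0,0,0.25,0,0,-0.0475,-0.2],[0,0,0.25,0,0,-0.0475,-0.2],[0,0,0.25,0,0,-0.0475,-0.2]]'; cat > go.py <<'E'
import sys
from h import *
from workcell import bot
from scipy.spatial.transform import Rotation as Ro
o=bot.get_obs();R=Ro.from_quat(o['tool_rot']).as_matrix()
T=np.array([float(a) for a in sys.argv[1:4]])
d=R.T@(T-o['eef_pos'])
print('t',round(o['clock'],2),'eef',o['eef_pos'].round(4),'yaw',np.degrees(np.arctan2(R[1,0],R[0,0])).round(2),'units',(d/.025).round(3),'tilt z',R[:,2].round(4),'F',o['ft_force'].round(2),'w',o['grip_width'].round(4),'j6',np.degrees(o['joint_pos'][5]).round(1))
E
python3 go.py .58 -.318 .15
```

```text
clock: 1.75
eef_pos: [0.339, -0.418, 0.1806]
tool_rot: [0.995, -0.098, -0.0, -0.0]
ft_force: [0.1, -0.7, 0.5]
grip_width: 0.0513Traceback (most recent call last):
  File "go.py", line 8, in <module>
    print('t',round(o['clock'],2),'eef',o['eef_pos'].round(4),'yaw',np.degrees(np.arctan2(R[1,0],R[0,0])).round(2),'units',(d/.025).round(3),'tilt z',R[:,2].round(4),'F',o['ft_force'].round(2),'w',o['grip_width'].round(4),'j6',np.degrees(o['joint_pos'][5]).round(1))
                                                                                                                                                                                                     ^^^^^^^^^^^^^^^^^^^^^
AttributeError: 'float' object has no attribute 'round'
```

```bash
sed -i "s/o\['grip_width'\].round(4)/round(o['grip_width'],4)/" go.py; python3 go.py .58 -.318 .15
```

```text
t 1.75 eef [ 0.339  -0.418   0.1806] yaw -11.21 units [ 8.68  -5.799  1.222] tilt z [-6.e-04  8.e-04 -1.e+00] F [ 0.14 -0.71  0.47] w 0.0513 j6 50.2
```

```bash
python3 -m inch '[[1,-0.7,0.1,0,0,0,-0.2],[1,-0.7,0.1,0,0,0,-0.2],[1,-0.7,0.1,0,0,0,-0.2],[1,-0.7,0.1,0,0,0,-0.2],[1,-0.7,0.1,0,0,0,-0.2],[1,-0.7,0.1,0,0,0,-0.2],[1,-0.7,0.1,0,0,0,-0.2],[1,-0.7,0.1,0,0,0,-0.2]]'; python3 go.py .58 -.318 .15
python3 - <<'E'
from h import *
from workcell import bot
c=bot.get_calibration('wrist');p,d=bot.camera('wrist');cv2.imwrite('pics/w1.png',p);np.savez('w1.npz',p=p,d=d,**c)
print(pix(c,np.array([.58,-.318,.052])))
E
```

```text
clock: 2.55
eef_pos: [0.564, -0.3205, 0.1606]
tool_rot: [0.995, -0.101, -0.0, -0.0]
ft_force: [0.5, -1.2, 0.6]
grip_width: 0.0513
t 2.55 eef [ 0.564  -0.3205  0.1606] yaw -11.56 units [ 0.607 -0.225  0.424] tilt z [-9.e-04  5.e-04 -1.e+00] F [ 0.53 -1.25  0.61] w 0.0513 j6 72.0
[335.82749367 191.23294722]
```

View pics/w1.png

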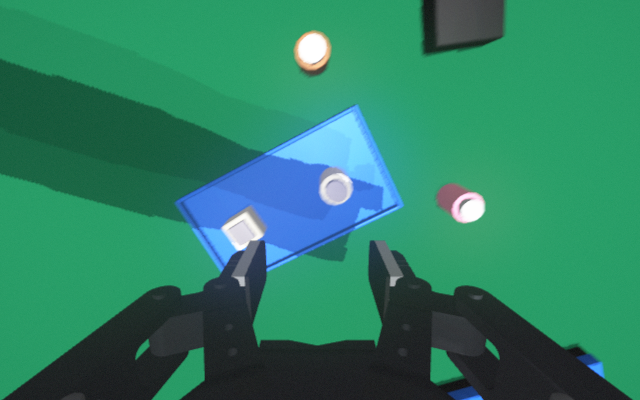

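The wrist view shows the capsule cap at about (336,189), very close to my prediction of (336,191). The square part is at (241,231), and the brown and pink look-alikes are well clear.

```bash
python3 - <<'E'
from h import *
c=np.load('w1.npz');p=c['p'];d=c['d']
cv2.imwrite('pics/w1c.png',cv2.resize(p[160:220,300:370],None,fx=8,fy=8,interpolation=cv2.INTER_NEAREST))
h=cv2.cvtColor(p,cv2.COLOR_BGR2HSV)
m=(h[...,1]<90);m[:160]=0;m[215:]=0;m[:,:305]=0;m[:,365:]=0
b=blobs(m,50,5000);print(b)
# top surface by depth
o,_=ray(c,0,0)
P=np.array([dep(c,u,v,d[v,u]) for v in range(165,212) for u in range(312,362)])
for a,bb in [(.050,.056),(.041,.0475),(.0,.006)]:
    k=(P[:,2]>a)&(P[:,2]<bb);q=P[k][:,:2].astype(np.float32);print(a,k.sum(),q.mean(0),cv2.minEnclosingCircle(q),P[k][:,2].mean())
E
python3 go.py .58 -.318 .017
```

```text
[(array([334.8, 186.3]), [319, 167, 34, 38, 978])]
0.05 392 [ 0.5782443  -0.31873512] ((0.5784112215042114, -0.3187417984008789), 0.009972618892788887) 0.0512651170420153
0.041 335 [ 0.57786274 -0.31609833] ((0.5781400799751282, -0.31891876459121704), 0.013883281499147415) 0.04322554899962962
0.0 1389 [ 0.58415735 -0.3294659 ] ((0.5821475982666016, -0.32819288969039917), 0.034576114267110825) 0.003293630850708133
t 2.6 eef [ 0.5682 -0.3178  0.1597] yaw -11.32 units [ 0.453 -0.071  5.709] tilt z [ 0.0022  0.0021 -1.    ] F [ 2.98 -0.27 -0.01] w 0.0513 j6 72.0
```

View pics/w1c.png

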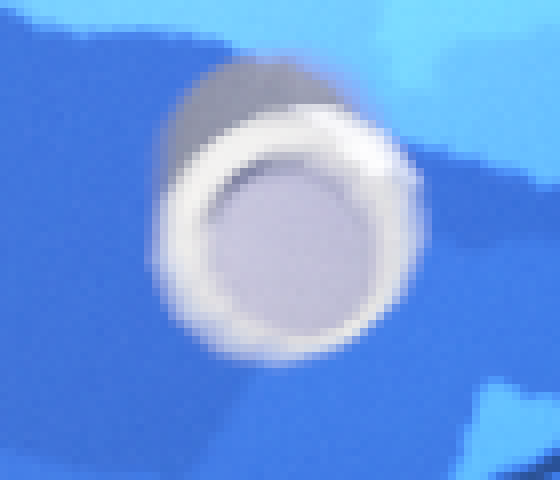

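```bash
python3 -m inch '[[0.2,0,0.5,0,0,0,-0.2],[0.2,0,0.7,0,0,0,-0.2],[0,0,0.8,0,0,0,-0.2],[0,0,0.8,0,0,0,-0.2],[0,0,0.4,0,0,0,-0.2],[0,0,0,0,0,0,-0.2],[0,0,0,0,0,0,-0.2],[0,0,0,0,0,0,-0.2]]';python3 go.py .5785 -.3187 .017
```

```text
clock: 3.4
eef_pos: [0.5736, -0.3239, 0.0827]
tool_rot: [0.995, -0.101, 0.001, 0.0]
ft_force: [0.2, -0.5, 0.8]
grip_width: 0.0514
t 3.4 eef [ 0.5736 -0.3239  0.0827] yaw -11.59 units [ 0.146 -0.246  2.627] tilt z [ 0.002  -0.0012 -1.    ] F [ 0.23 -0.54  0.76] w 0.0514 j6 72.1
```

```bash
python3 -m inch '[[0.14,-0.24,0.3,0,0,0,-0.2],[0,0,0.5,0,0,0,-0.2],[0,0,0.6,0,0,0,-0.2],[0,0,0.6,0,0,0,-0.2],[0,0,0.6,0,0,0,-0.2],[0,0,0,0,0,0,-0.2],[0,0,0,0,0,0,-0.2],[0,0,0,0,0,0,-0.2]]';python3 go.py .5785 -.3187 .017
```

```text
clock: 4.2
eef_pos: [0.5782, -0.3184, 0.017]
tool_rot: [0.995, -0.101, 0.001, 0.0]
ft_force: [0.5, -0.9, -0.6]
grip_width: 0.0512
t 4.2 eef [ 0.5782 -0.3184  0.017 ] yaw -11.56 units [0.013 0.011 0.002] tilt z [ 1.3e-03 -7.0e-04 -1.0e+00] F [ 0.52 -0.88 -0.57] w 0.0512 j6 72.7
```

```bash
python3 -m inch '[[0,0,0,0,0,0,0.1],[0,0,0,0,0,0,0.25],[0,0,0,0,0,0,0.3],[0,0,0,0,0,0,0.31],[0,0,0,0,0,0,0.32],[0,0,0,0,0,0,0.33],[0,0,0,0,0,0,0.33],[0,0,0,0,0,0,0.33]]';python3 go.py .5785 -.3187 .017;python3 -m inch '[[0,0,0,0,0,0,0.335],[0,0,0,0,0,0,0.34],[0,0,0,0,0,0,0.345],[0,0,0,0,0,0,0.35],[0,0,0,0,0,0,0.35],[0,0,0,0,0,0,0.35],[0,0,0,0,0,0,0.35],[0,0,0,0,0,0,0.35]]';python3 go.py .5785 -.3187 .017
```

```text
clock: 5.0
eef_pos: [0.5776, -0.3181, 0.0163]
tool_rot: [0.995, -0.101, 0.0, 0.0]
ft_force: [0.8, 0.0, 0.4]
grip_width: 0.0286
t 5.0 eef [ 0.5776 -0.3181  0.0163] yaw -11.56 units [ 0.039  0.017 -0.029] tilt z [ 0. -0. -1.] F [0.78 0.02 0.44] w 0.0286 j6 72.7
clock: 5.8
eef_pos: [0.5776, -0.318, 0.0163]
tool_rot: [0.995, -0.101, 0.0, -0.0]
ft_force: [0.8, -0.7, 0.4]
grip_width: 0.0279
t 5.8 eef [ 0.5776 -0.318   0.0163] yaw -11.56 units [ 0.04   0.019 -0.027] tilt z [ 0.  0. -1.] F [ 0.78 -0.67  0.45] w 0.0279 j6 72.7
```

```bash
python3 -m inch '[[0,0,0,0,0,0,0.355],[0,0,0,0,0,0,0.36],[0,0,0,0,0,0,0.365],[0,0,0,0,0,0,0.37],[0,0,0,0,0,0,0.37],[0,0,0,0,0,0,0.37],[0,0,0,0,0,0,0.37],[0,0,0,0,0,0,0.37]]';python3 -c "
from workcell import bot
print(bot.get_obs()['grip_width'])"
```

```text
clock: 6.6
eef_pos: [0.5776, -0.3181, 0.0164]
tool_rot: [0.995, -0.101, 0.0, 0.0]
ft_force: [1.1, 0.2, 1.7]
grip_width: 0.0275
0.02746307897301431
```

```bash
python3 -m inch '[[0,0,-0.1,0,0,0,0.37],[0,0,-0.2,0,0,0,0.37],[0,0,-0.3,0,0,0,0.37],[0,0,-0.3,0,0,0,0.37],[0,0,-0.3,0,0,0,0.37],[0,0,0,0,0,0,0.37],[0,0,0,0,0,0,0.37],[0,0,0,0,0,0,0.37]]';python3 go.py .5785 -.3187 .017
python3 - <<'E'
from h import *
from workcell import bot
c=bot.get_calibration('wrist');p,d=bot.camera('wrist');cv2.imwrite('pics/w2.png',p);np.savez('w2.npz',p=p,d=d,**c)
s,_=bot.camera('scene');cv2.imwrite('pics/s2.png',cv2.resize(s[150:310,110:340],None,fx=3,fy=3))
E
```

```text
clock: 7.4
eef_pos: [0.5773, -0.3179, 0.046]
tool_rot: [0.995, -0.101, -0.0, -0.0]
ft_force: [-0.4, -1.0, -0.5]
grip_width: 0.027
t 7.4 eef [ 0.5773 -0.3179  0.046 ] yaw -11.57 units [0.052 0.021 1.161] tilt z [-5.e-04  3.e-04 -1.e+00] F [-0.41 -0.99 -0.53] w 0.027 j6 72.7
```

View pics/w2.png

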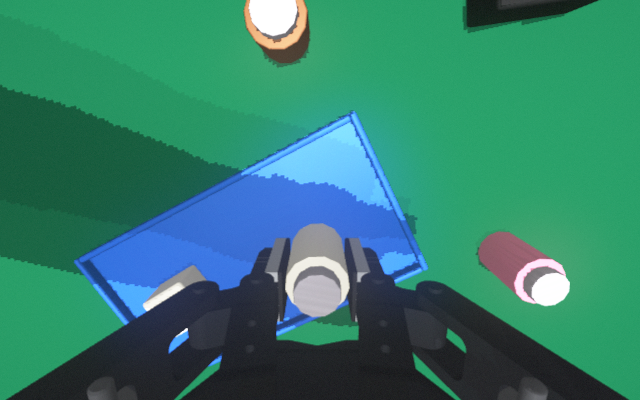

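View pics/s2.png

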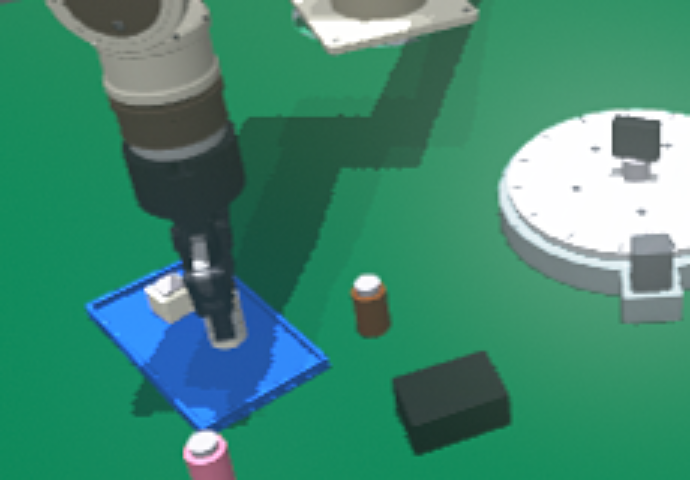

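```bash
python3 - <<'E'
from h import *
from workcell import bot
print(bot.get_obs()['grip_width'],bot.get_obs()['clock'])
c=np.load('w2.npz');d=c['d']
P=np.array([dep(c,u,v,d[v,u]) for v in range(225,320) for u in range(285,350)])
z=P[:,2];print(np.histogram(z,np.arange(0,.11,.004)))
k=(z>z.max()-.004);print(z.max(),P[k].mean(0),k.sum())
for u,v in [(317,295),(317,262),(317,240)]: print(dep(c,u,v,d[v,u]))
E
```

```text
0.027488646253284708 7.5
(array([ 622,  101,  115,    8,    0,    0,    0,    0,   42,  122,  139,
        167,  198,  224,  251,  253,  278,  367, 1127,  302, 1578,    0,
          0,    0,    0,    0,    0]), array([0.   , 0.004, 0.008, 0.012, 0.016, 0.02 , 0.024, 0.028, 0.032,
       0.036, 0.04 , 0.044, 0.048, 0.052, 0.056, 0.06 , 0.064, 0.068,
       0.072, 0.076, 0.08 , 0.084, 0.088, 0.092, 0.096, 0.1  , 0.104,
       0.108]))
0.18793766084717153 [ 0.5908997  -0.2493842   0.18793766] 27
[ 0.57668139 -0.31816259  0.08080986]
[ 0.57892315 -0.30725677  0.07422684]
[ 0.57933273 -0.30522087  0.05654655]
```

The capsule is lifted: its top is at 0.081 m, about 30 mm higher, and its underside is about 12.4 mm below the TCP. Next I raise it and turn it to the placing yaw.

```bash
python3 -m inch '[[0,0,-0.3,0,0,-0.02,0.37],[0,0,-0.5,0,0,-0.045,0.37],[0,0,-0.7,0,0,-0.0475,0.37],[0,0,-0.7,0,0,-0.0475,0.37],[0,0,-0.7,0,0,-0.0475,0.37],[0,0,-0.7,0,0,-0.0475,0.37],[0,0,-0.6,0,0,-0.0475,0.37],[0,0,-0.4,0,0,-0.0475,0.37]]';python3 go.py .603 .133 .16;python3 -m inch '[[0,0,0,0,0,-0.0475,0.37],[0,0,0,0,0,-0.0475,0.37],[0,0,0,0,0,-0.0475,0.37],[0,0,0,0,0,-0.0475,0.37],[0,0,0,0,0,-0.0475,0.37],[0,0,0,0,0,-0.0475,0.37],[0,0,0,0,0,-0.0475,0.37],[0,0,0,0,0,-0.0475,0.37]]';python3 go.py .603 .133 .16;
```

```text
clock: 8.3
eef_pos: [0.5779, -0.3182, 0.1624]
tool_rot: [0.9, 0.437, 0.0, 0.0]
ft_force: [0.5, -0.5, -0.1]
grip_width: 0.0274
t 8.3 eef [ 0.5779 -0.3182  0.1624] yaw 51.79 units [ 14.803 -10.376   0.088] tilt z [ 1.e-03 -5.e-04 -1.e+00] F [ 0.49 -0.51 -0.07] w 0.0274 j6 9.4
clock: 9.1
eef_pos: [0.5774, -0.3179, 0.1608]
tool_rot: [0.499, 0.867, -0.0, -0.0]
ft_force: [0.9, -0.3, -0.1]
grip_width: 0.0274
t 9.1 eef [ 0.5774 -0.3179  0.1608] yaw 120.19 units [15.076  9.956  0.038] tilt z [-8.e-04  5.e-04 -1.e+00] F [ 0.93 -0.3  -0.11] w 0.0274 j6 -59.0
```

```bash
python3 -m inch '[[0.4,0.3,0,0,0,0,0.37],[0.8,0.6,0,0,0,0,0.37],[1,0.65,0,0,0,0,0.37],[1,0.65,0,0,0,0,0.37],[1,0.65,0,0,0,0,0.37],[1,0.65,0,0,0,0,0.37],[1,0.65,0,0,0,0,0.37],[1,0.65,0,0,0,0,0.37]]';python3 go.py .603 .133 .16;python3 -m inch '[[1,0.65,0,0,0,0,0.37],[1,0.65,0,0,0,0,0.37],[1,0.65,0,0,0,0,0.37],[1,0.65,0,0,0,0,0.37],[1,0.65,0,0,0,0,0.37],[0.8,0.5,0,0,0,-0.033,0.37],[0.4,0.3,0,0,0,-0.033,0.37],[0,0,0,0,0,-0.033,0.37]]';python3 go.py .603 .133 .16;
```

```text
clock: 9.9
eef_pos: [0.5918, -0.1, 0.1612]
tool_rot: [0.503, 0.865, 0.0, -0.0]
ft_force: [0.5, 0.0, -0.1]
grip_width: 0.0272
t 9.9 eef [ 0.5918 -0.1     0.1612] yaw 119.65 units [7.878 5.001 0.052] tilt z [-3.e-04  4.e-04 -1.e+00] F [ 0.45  0.05 -0.11] w 0.0272 j6 -39.3
clock: 10.7
eef_pos: [0.6009, 0.0859, 0.161]
tool_rot: [0.359, 0.933, 0.0, -0.0]
ft_force: [-0.2, -0.7, -0.5]
grip_width: 0.0274
t 10.7 eef [0.6009 0.0859 0.161 ] yaw 137.9 units [1.201 1.456 0.043] tilt z [-6.e-04  8.e-04 -1.e+00] F [-0.2  -0.68 -0.53] w 0.0274 j6 -39.8
```

```bash
python3 -m inch '[[0,0,0,0,0,0,0.37],[0,0,0,0,0,0,0.37],[0,0,0,0,0,0,0.37],[0,0,0,0,0,0,0.37],[0,0,0,0,0,0,0.37],[0,0,0,0,0,0,0.37],[0,0,0,0,0,0,0.37],[0,0,0,0,0,0,0.37]]' >/dev/null;python3 go.py .603 .133 .16
python3 - <<'E'
from h import *
from workcell import bot
for n in ['wrist','top']:
    c=bot.get_calibration(n);p,d=bot.camera(n);cv2.imwrite(f'pics/{n}3.png',p);np.savez(f'{n}3.npz',p=p,d=d,**c)
E
python3 go.py .603 .133 .16
```

```text
t 11.5 eef [0.6016 0.0826 0.1613] yaw 137.63 units [1.317 1.527 0.051] tilt z [-0.  0. -1.] F [0.59 0.1  0.25] w 0.0271 j6 -39.8
t 11.6 eef [0.6016 0.0827 0.1613] yaw 137.64 units [1.315 1.526 0.052] tilt z [-0.  0. -1.] F [-0.58 -0.76  0.41] w 0.0272 j6 -39.8
```

View pics/wrist3.png

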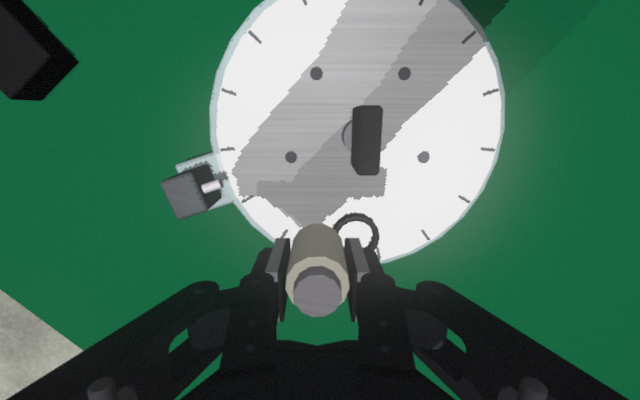

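The wrist view shows the held capsule at (318,270), the nest ring partly hidden at (357,235), the bar at (367,140) and the gauge at (190,192). Next I measure the nest, dial and capsule offset from this view.

```bash
cat > meas.py <<'E'
import sys
from h import *
from scipy.optimize import least_squares
c=np.load(sys.argv[1]);p=c['p'];d=c['d']
v,u=np.mgrid[0:400,0:640]
f=200/np.tan(np.radians(float(c['vfov']))/2)
P=(np.stack([(u-c['cx'])/f*d,(v-c['cy'])/f*d,d],-1)-c['t'])@c['R']
X=P[...,:2];z=P[...,2];ok=(d>0)
g=p.max(2)
near=np.hypot(X[...,0]-.603,X[...,1]-.133)<.03
k=ok&near&(z>.0475)&(z<.0525)&(g<140)
q=X[k];print('ring n',k.sum())
if k.sum()>10:
    r=least_squares(lambda s:np.hypot(q[:,0]-s[0],q[:,1]-s[1])-.019,[.603,.133],loss='soft_l1',f_scale=.002);print('ring',r.x,z[k].mean(), 'rms',np.sqrt(np.mean(r.fun**2)))
k=ok&(np.hypot(X[...,0]-.543,X[...,1]-.0665)<.035)&(z>.095)&(z<.105)
b=cv2.minAreaRect(X[k].astype(np.float32));print('bar',b,z[k].mean())
k=ok&(np.hypot(X[...,0]-.543,X[...,1]-.0665)<.128)&(z>.037)&(z<.043)
h=cv2.convexHull(X[k].astype(np.float32))[:,0]
r=least_squares(lambda s:np.hypot(h[:,0]-s[0],h[:,1]-s[1])-s[2],[.543,.0665,.12],loss='soft_l1',f_scale=.001);print('dial',r.x)
E
python3 meas.py wrist3.npz; python3 meas.py top0.npz
python3 - <<'E'
from h import *
c=np.load('wrist3.npz');d=c['d']
P=np.array([dep(c,u,v,d[v,u]) for v in range(225,325) for u in range(285,352)])
z=P[:,2]
for a,b in [(.191,.2),(.183,.190)]:
    k=(z>a)&(z<b);q=P[k][:,:2].astype(np.float32);print(a,k.sum(),z[k].mean(),cv2.minEnclosingCircle(q),q.mean(0))
E
```

```text
ring n 361
ring [0.60206164 0.1335819 ] 0.04892238225166644 rms 0.0013742594249020513
bar ((0.541155219078064, 0.0675671398639679), (0.04512203484773636, 0.01627551019191742), 47.385196685791016) 0.09880059408208224
dial [0.54154628 0.06798421 0.11943171]
ring n 68
ring [0.60306582 0.13345345] 0.049539363060888957 rms 0.0013394387693604585
bar ((0.5418920516967773, 0.0671432837843895), (0.04486295208334923, 0.015765035524964333), 47.191471099853516) 0.09878461862993192
dial [0.54218613 0.06755119 0.11911843]
0.191 1994 0.19570845834965786 ((0.5980099439620972, 0.08518999069929123), 0.01464267261326313) [0.60033906 0.08273957]
0.183 1468 0.1874792480766435 ((0.6007519960403442, 0.08272001147270203), 0.018171556293964386) [0.5970702  0.07885541]
```

```bash
python3 - <<'E'
from h import *
for f,z0,t in [('wrist3.npz',.197,(.6016,.0826)),('w2.npz',.0815,(.5773,-.3179))]:
    c=np.load(f);d=c['d'];p=c['p']
    P=np.array([list(dep(c,u,v,d[v,u]))+[u,v] for v in range(225,325) for u in range(285,352)])
    z=P[:,2];print(np.histogram(z,np.arange(z0-.014,z0+.006,.001))[0])
    m=np.median(z[(z>z0-.004)&(z<z0+.004)]);k=abs(z-m)<.0015;q=P[k]
    q=q[(abs(q[:,3]-318)<28)]
    print(m,q.mean(0).round(4),np.array(q[:,:2].mean(0))-t,q[:,3:].min(0),q[:,3:].max(0))
    e=cv2.minEnclosingCircle(q[:,:2].astype(np.float32));print(e)
E
```

```text
[ 84  75  76 102 480 523 128  68  79  64  66  98 664 908 103  11   1   0
   0   0]
0.1960792867848512 [6.013000e-01 8.270000e-02 1.961000e-01 3.165875e+02 2.941761e+02] [-0.00026585  0.00013452] [293. 272.] [340. 316.]
((0.6016858816146851, 0.08314793556928635), 0.010324462316930294)
[  97   80   66   74  349  657  152   68   67   75   70   87  431 1060
  210   13    2    0    0    0]
0.0808007846383169 [ 5.765000e-01 -3.178000e-01  8.080000e-02  3.164121e+02  2.941944e+02] [-0.00078147  0.00011277] [293. 272.] [340. 316.]
((0.5762627124786377, -0.31851398944854736), 0.010611508041620255)
```

The capsule sits within 0.5 mm of the TCP, so I aim the TCP at (0.6024, 0.1334). First I hover over the nest with the underside at about 63 mm.

```bash
python3 go.py .6024 .1334 .075;python3 -m inch '[[0.3,0.4,0,0,0,0,0.37],[0.5,0.6,0,0,0,0,0.37],[0.4,0.5,0.3,0,0,0,0.37],[0.12,0.04,0.6,0,0,0,0.37],[0,0,0.8,0,0,0,0.37],[0,0,0.8,0,0,0,0.37],[0,0,0.6,0,0,0,0.37],[0,0,0.35,0,0,0,0.37]]';python3 -m inch '[[0,0,0,0,0,0,0.37],[0,0,0,0,0,0,0.37],[0,0,0,0,0,0,0.37],[0,0,0,0,0,0,0.37],[0,0,0,0,0,0,0.37],[0,0,0,0,0,0,0.37],[0,0,0,0,0,0,0.37],[0,0,0,0,0,0,0.37]]' >/dev/null; python3 go.py .6024 .1334 .0525
python3 - <<'E'
from h import *
from workcell import bot
for n in ['wrist','scene']:
    c=bot.get_calibration(n);p,d=bot.camera(n);np.savez(f'{n}4.npz',p=p,d=d,**c)
    cv2.imwrite(f'pics/{n}4.png',p if n=='wrist' else cv2.resize(p[150:270,260:400],None,fx=5,fy=5))
E
python3 meas.py wrist4.npz
```

```text
t 11.6 eef [0.6016 0.0827 0.1613] yaw 137.64 units [1.343 1.522 3.452] tilt z [-0.  0. -1.] F [-0.58 -0.76  0.41] w 0.0272 j6 -39.8
clock: 12.4
eef_pos: [0.6018, 0.1342, 0.0727]
tool_rot: [0.361, 0.933, -0.001, -0.001]
ft_force: [-0.1, -0.1, -0.5]
grip_width: 0.0271
t 13.2 eef [0.6031 0.1333 0.0751] yaw 137.65 units [ 0.023 -0.018  0.906] tilt z [ 1.e-04  0.e+00 -1.e+00] F [ 0.43 -0.5  -0.93] w 0.0275 j6 -35.2
ring n 873
ring [0.60176942 0.13402858] 0.04899117986415615 rms 0.0013899262430730316
bar ((0.5429991483688354, 0.069962278008461), (0.039931654930114746, 0.01605890318751335), 47.6076774597168) 0.0989521394992681
dial [0.54177877 0.06847286 0.11927525]
```

View pics/wrist4.png

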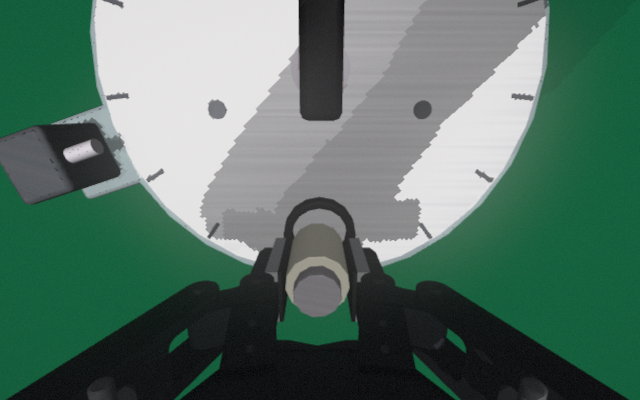

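View pics/scene4.png

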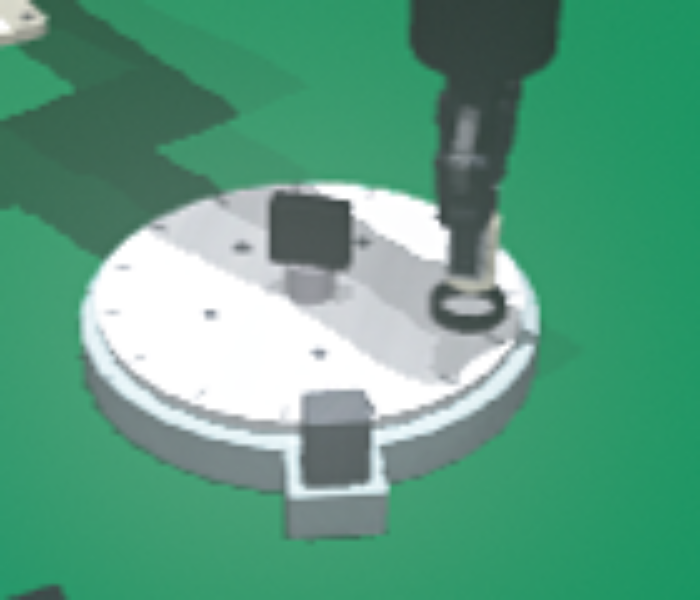

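The ring centre is 1.4 mm along tool +x from the capsule and 0.4 mm along tool -y. I correct for that and descend slowly into the ring.

```bash
python3 -m inch '[[0.055,-0.01,0,0,0,0,0.37],[0,0,0,0,0,0,0.37],[0,0,0.1,0,0,0,0.37],[0,0,0.15,0,0,0,0.37],[0,0,0.15,0,0,0,0.37],[0,0,0.15,0,0,0,0.37],[0,0,0.1,0,0,0,0.37],[0,0,0,0,0,0,0.37]]'; python3 go.py .6018 .1340 .0525
```

```text
clock: 14.1
eef_pos: [0.6015, 0.134, 0.0581]
tool_rot: [0.361, 0.932, -0.0, -0.001]
ft_force: [-0.3, 0.4, -1.3]
grip_width: 0.0271
t 14.1 eef [0.6015 0.134  0.0581] yaw 137.65 units [-0.01   0.008  0.223] tilt z [-1.2e-03 -3.0e-04 -1.0e+00] F [-0.33  0.41 -1.26] w 0.0271 j6 -35.1
```

```bash
python3 -m inch '[[0,0,0.04,0,0,0,0.37],[0,0,0.04,0,0,0,0.37],[0,0,0.04,0,0,0,0.37],[0,0,0.03,0,0,0,0.37],[0,0,0.02,0,0,0,0.37],[0,0,0,0,0,0,0.37],[0,0,0,0,0,0,0.37],[0,0,0,0,0,0,0.37]]'; python3 go.py .6018 .1340 .0525
```

```text
clock: 14.9
eef_pos: [0.602, 0.1341, 0.0546]
tool_rot: [0.361, 0.932, 0.0, 0.0]
ft_force: [0.5, 0.3, -0.4]
grip_width: 0.0269
t 14.9 eef [0.602  0.1341 0.0546] yaw 137.66 units [ 0.002 -0.009  0.086] tilt z [ 1.e-04  0.e+00 -1.e+00] F [ 0.52  0.26 -0.41] w 0.0269 j6 -35.1
```

```bash
python3 -m inch '[[0,0,0.02,0,0,0,0.37],[0,0,0.02,0,0,0,0.37],[0,0,0.02,0,0,0,0.37],[0,0,0,0,0,0,0.37],[0,0,0,0,0,0,0.37],[0,0,0,0,0,0,0.37],[0,0,0,0,0,0,0.37],[0,0,0,0,0,0,0.37]]'; python3 -m inch '[[0,0,0.02,0,0,0,0.37],[0,0,0.02,0,0,0,0.37],[0,0,0,0,0,0,0.37],[0,0,0,0,0,0,0.37],[0,0,0,0,0,0,0.37],[0,0,0,0,0,0,0.37],[0,0,0,0,0,0,0.37],[0,0,0,0,0,0,0.37]]';python3 go.py .6018 .1340 .0525
```

```text
clock: 15.7
eef_pos: [0.6019, 0.1341, 0.0531]
tool_rot: [0.361, 0.932, -0.0, 0.0]
ft_force: [-0.5, 1.0, -1.4]
grip_width: 0.027
clock: 16.5
eef_pos: [0.6021, 0.1341, 0.0523]
tool_rot: [0.361, 0.932, 0.0, 0.0]
ft_force: [-1.2, -0.5, 3.8]
grip_width: 0.0274
t 16.5 eef [0.6021 0.1341 0.0523] yaw 137.65 units [ 0.005 -0.01  -0.007] tilt z [ 4.e-04  0.e+00 -1.e+00] F [-1.23 -0.48  3.84] w 0.0274 j6 -35.1
```

Contact registers at 3.8 N, at the height I predicted. Releasing the capsule now.

```bash
python3 -m inch '[[0,0,0,0,0,0,0.35],[0,0,0,0,0,0,0.33],[0,0,0,0,0,0,0.3],[0,0,0,0,0,0,0.2],[0,0,0,0,0,0,0.1],[0,0,0,0,0,0,0],[0,0,0,0,0,0,0],[0,0,0,0,0,0,0]]'; python3 -m inch '[[0,0,-0.2,0,0,0,0],[0,0,-0.4,0,0,0,0],[0,0,-0.7,0,0,0,0],[0,0,-0.8,0,0,0,0],[0,0,-0.8,0,0,0,0],[0,0,-0.8,0,0,0,0],[0,0,-0.3,0,0,0,0],[0,0,0,0,0,0,0]]';python3 go.py .5418 .0682 .14
python3 - <<'E'
from h import *
from workcell import bot
for n in ['wrist','scene']:
    c=bot.get_calibration(n);p,d=bot.camera(n);np.savez(f'{n}5.npz',p=p,d=d,**c)
    cv2.imwrite(f'pics/{n}5.png',p if n=='wrist' else cv2.resize(p[150:270,260:400],None,fx=5,fy=5))
E
python3 meas.py wrist5.npz
```

```text
clock: 17.3
eef_pos: [0.6019, 0.1341, 0.052]
tool_rot: [0.361, 0.932, -0.0, -0.0]
ft_force: [-0.1, -0.1, 0.4]
grip_width: 0.0427
clock: 18.1
eef_pos: [0.6031, 0.1343, 0.1542]
tool_rot: [0.361, 0.932, 0.001, 0.002]
ft_force: [0.0, 0.2, -0.4]
grip_width: 0.0427
t 18.1 eef [0.6031 0.1343 0.1542] yaw 137.65 units [ 0.031 -3.609  0.555] tilt z [ 3.9e-03  8.0e-04 -1.0e+00] F [ 0.03  0.16 -0.37] w 0.0427 j6 -35.1
ring n 589
ring [0.60234388 0.13425386] 0.04906950170403486 rms 0.0019957127651988645
bar ((0.5410734415054321, 0.06778539717197418), (0.045966338366270065, 0.015770427882671356), 46.918922424316406) 0.09888357322932606
dial [0.54147273 0.06794027 0.11922472]
```

View pics/wrist5.png

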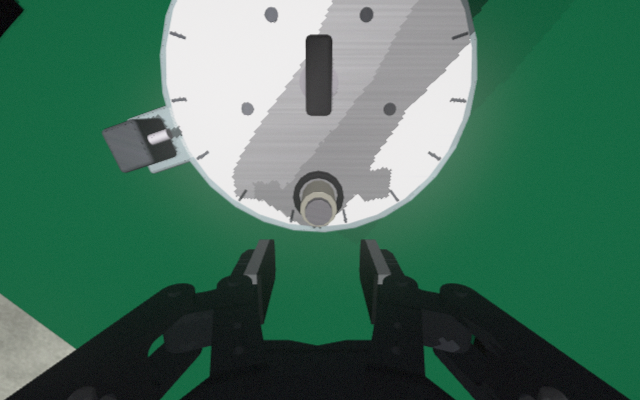

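View pics/scene5.png

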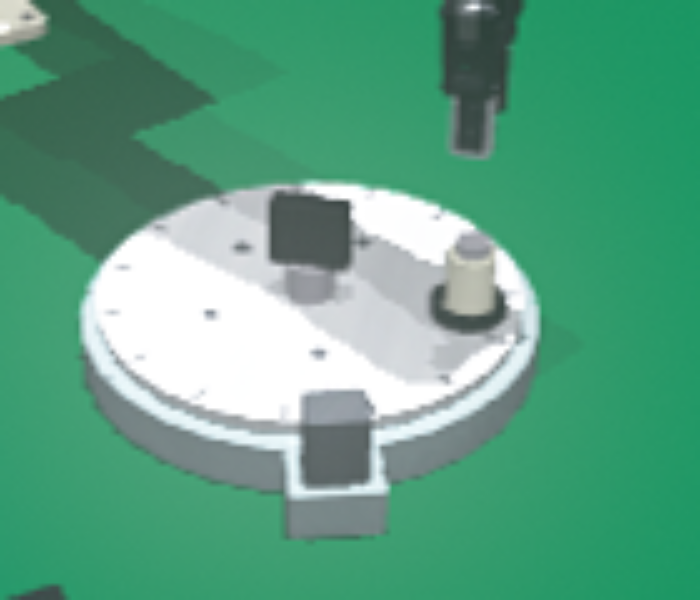

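The capsule stands upright in the nest at (318,200) in the wrist view. The bar is at (319,75), the axis at (0.5415, 0.068) and the bar's bearing about 47.2°. Moving over the knob.

```bash
python3 -m inch '[[0,-0.4,0,0,0,0,0],[0,-0.8,0,0,0,0,0],[0,-0.9,0,0,0,0,0],[0,-0.8,0,0,0,0,0],[0,-0.5,0,0,0,0,0],[0,-0.2,0,0,0,0,0],[0,0,0,0,0,0,0],[0,0,0,0,0,0,0]]'; python3 go.py .5415 .068 .066
python3 - <<'E'
from h import *
from workcell import bot
n='wrist'
c=bot.get_calibration(n);p,d=bot.camera(n);np.savez(f'{n}6.npz',p=p,d=d,**c)
cv2.imwrite(f'pics/{n}6.png',p)
E
python3 meas.py wrist6.npz;python3 go.py .5415 .068 .066
```

```text
clock: 19.0
eef_pos: [0.5418, 0.0679, 0.152]
tool_rot: [0.361, 0.933, 0.0, 0.0]
ft_force: [1.1, -0.7, 0.3]
grip_width: 0.0425
t 19.0 eef [0.5418 0.0679 0.152 ] yaw 137.66 units [ 0.012 -0.008  3.441] tilt z [ 6.e-04  3.e-04 -1.e+00] F [ 1.06 -0.68  0.29] w 0.0425 j6 -40.5
ring n 499
ring [0.60247838 0.13446048] 0.04913071059986844 rms 0.0025786566451885115
bar ((0.541132926940918, 0.06726572662591934), (0.04531250521540642, 0.015796484425663948), 48.218849182128906) 0.09878657365684036
dial [0.54129966 0.06753522 0.11944558]
t 19.05 eef [0.5419 0.0681 0.152 ] yaw 137.68 units [ 0.01  -0.014  3.441] tilt z [ 5.e-04  3.e-04 -1.e+00] F [-0.16 -0.68  0.16] w 0.0428 j6 -40.5
```

View pics/wrist6.png

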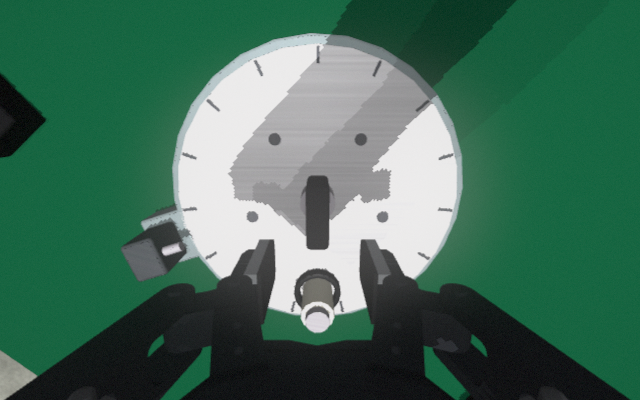

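```bash
python3 -m inch '[[0,-0.03,0.3,0,0,0,0],[0,0,0.6,0,0,0,0],[0,0,0.7,0,0,0,0],[0,0,0.7,0,0,0,0],[0,0,0.6,0,0,0,0],[0,0,0.4,0,0,0,0],[0,0,0.14,0,0,0,0],[0,0,0,0,0,0,0]]'; python3 -m inch '[[0,0,0,0,0,0,0.3],[0,0,0,0,0,0,0.5],[0,0,0,0,0,0,0.6],[0,0,0,0,0,0,0.65],[0,0,0,0,0,0,0.7],[0,0,0,0,0,0,0.7],[0,0,0,0,0,0,0.7],[0,0,0,0,0,0,0.7]]';python3 go.py .5413 .0676 .066
```

```text
clock: 19.85
eef_pos: [0.5406, 0.0672, 0.0655]
tool_rot: [0.361, 0.933, -0.0, -0.0]
ft_force: [-0.6, -0.8, -0.1]
grip_width: 0.0424
clock: 20.65
eef_pos: [0.5411, 0.0673, 0.0669]
tool_rot: [0.361, 0.933, 0.0, 0.0]
ft_force: [-1.5, 0.9, 5.3]
grip_width: 0.0155
t 20.65 eef [0.5411 0.0673 0.0669] yaw 137.66 units [0.004 0.013 0.036] tilt z [ 1.1e-03  5.0e-04 -1.0e+00] F [-1.48  0.88  5.28] w 0.0155 j6 -40.6
```

```bash
cat > st.py <<'E'
from workcell import bot
import numpy as np
o=bot.get_obs();print('torque',np.round(o['ft_torque'],3),'j',np.round(np.degrees(o['joint_pos']),1))
E
python3 -m inch '[[0,0,0,0,0,0,0.8],[0,0,0,0,0,0,1],[0,0,0,0,0,0,1],[0,0,0,0,0,0,1],[0,0,0,0,0,0,1],[0,0,0,0,0,0,1],[0,0,0,0,0,0,1],[0,0,0,0,0,0,1]]';python3 go.py .5413 .0676 .066;python3 st.py
python3 -m inch '[[0,0,0,0,0,0.01,1],[0,0,0,0,0,0.01,1],[0,0,0,0,0,0.01,1],[0,0,0,0,0,0.01,1],[0,0,0,0,0,0.01,1],[0,0,0,0,0,0.01,1],[0,0,0,0,0,0,1],[0,0,0,0,0,0,1]]';python3 go.py .5413 .0676 .066;python3 st.py
```

```text
clock: 21.45
eef_pos: [0.5412, 0.0673, 0.0669]
tool_rot: [0.361, 0.933, 0.0, 0.0]
ft_force: [-1.6, 0.5, 5.5]
grip_width: 0.0153
t 21.45 eef [0.5412 0.0673 0.0669] yaw 137.66 units [0.005 0.012 0.037] tilt z [ 1.2e-03  5.0e-04 -1.0e+00] F [-1.55  0.54  5.54] w 0.0153 j6 -40.6
torque [ 0.173  0.346 -0.015] j [  7.1  26.   -8.1  55.9   0.  -40.6]
clock: 22.25
eef_pos: [0.5411, 0.0674, 0.0669]
tool_rot: [0.447, 0.894, 0.001, 0.0]
ft_force: [-3.2, 1.2, 5.0]
grip_width: 0.0153
t 22.25 eef [0.5411 0.0674 0.0669] yaw 126.87 units [0.002 0.012 0.037] tilt z [ 1.1e-03  7.0e-04 -1.0e+00] F [-3.16  1.22  5.04] w 0.0153 j6 -29.8
torque [0.182 0.423 0.04 ] j [  7.1  26.   -8.1  55.9   0.  -29.8]
```

```bash

python3 -m inch '[[0,0,0,0,0,0.0133,1],[0,0,0,0,0,0.02,1],[0,0,0,0,0,0.02,1],[0,0,0,0,0,0.02,1],[0,0,0,0,0,0,1],[0,0,0,0,0,0,1],[0,0,0,0,0,0,1],[0,0,0,0,0,0,1]]';python3 go.py .5413 .0676 .066;python3 st.py
python3 - <<'E'
from h import *
from workcell import bot
for n in ['wrist','scene']:
    c=bot.get_calibration(n);p,d=bot.camera(n);np.savez(f'{n}7.npz',p=p,d=d,**c)
    cv2.imwrite(f'pics/{n}7.png',p if n=='wrist' else cv2.resize(p[150:270,260:400],None,fx=5,fy=5))
E
```

```text
clock: 23.05
eef_pos: [0.541, 0.0675, 0.0669]
tool_rot: [0.547, 0.837, 0.001, 0.0]
ft_force: [-2.1, 0.7, 7.1]
grip_width: 0.0155
t 23.05 eef [0.541  0.0675 0.0669] yaw 113.68 units [-0.003  0.013  0.037] tilt z [ 9.e-04  1.e-03 -1.e+00] F [-2.05  0.73  7.13] w 0.0155 j6 -16.6
torque [0.25  0.378 0.005] j [  7.1  26.   -8.1  55.9   0.  -16.6]
```

View pics/wrist7.png

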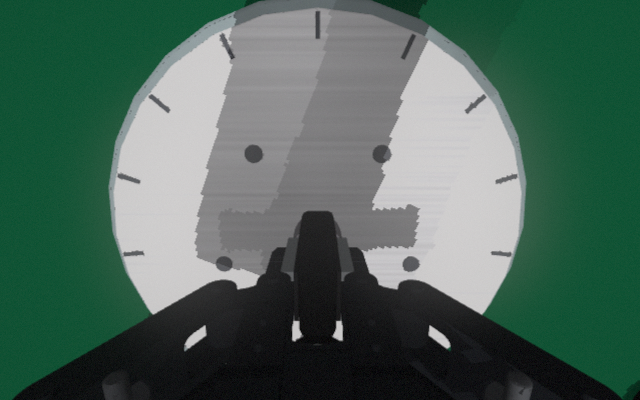

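View pics/scene7.png

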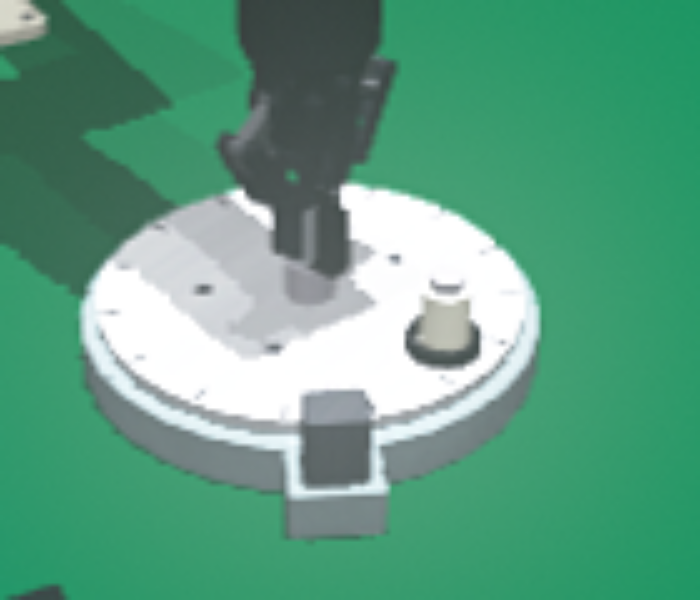

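First click: the dial turned with the gripper by 24° and the capsule still stands in the nest. Two more steps of 24° follow.

```bash

python3 -m inch '[[0,0,0,0,0,0.0133,1],[0,0,0,0,0,0.02,1],[0,0,0,0,0,0.02,1],[0,0,0,0,0,0.02,1],[0,0,0,0,0,0.02,1],[0,0,0,0,0,0.02,1],[0,0,0,0,0,0.02,1],[0,0,0,0,0,0,1]]';python3 go.py .5413 .0676 .066;python3 st.py
python3 -m inch '[[0,0,0,0,0,0.0133,1],[0,0,0,0,0,0.02,1],[0,0,0,0,0,0.02,1],[0,0,0,0,0,0.02,1],[0,0,0,0,0,0.02,1],[0,0,0,0,0,0.02,1],[0,0,0,0,0,0.02,1],[0,0,0,0,0,0,1]]'
python3 -m inch '[[0,0,0,0,0,0,1],[0,0,0,0,0,0,1],[0,0,0,0,0,0,1],[0,0,0,0,0,0,1],[0,0,0,0,0,0,1],[0,0,0,0,0,0,1],[0,0,0,0,0,0,1],[0,0,0,0,0,0,1]]';python3 go.py .5413 .0676 .066;python3 st.py
python3 - <<'E'
from h import *
from workcell import bot
for n in ['wrist','scene','top']:
    c=bot.get_calibration(n);p,d=bot.camera(n);np.savez(f'{n}8.npz',p=p,d=d,**c)
    cv2.imwrite(f'pics/{n}8.png',p if n=='wrist' else cv2.resize(p[150:270,260:400],None,fx=5,fy=5))
E
```

```text
clock: 23.95
eef_pos: [0.5409, 0.0679, 0.0669]
tool_rot: [0.709, 0.705, 0.001, -0.0]
ft_force: [-2.3, 2.5, 5.7]
grip_width: 0.0152
t 23.95 eef [0.5409 0.0679 0.0669] yaw 89.64 units [-0.01   0.017  0.036] tilt z [ 6.0e-04  1.5e-03 -1.0e+00] F [-2.27  2.47  5.69] w 0.0152 j6 7.5
torque [0.437 0.423 0.024] j [ 7.1 26.  -8.1 55.9  0.1  7.5]
clock: 24.75
eef_pos: [0.5409, 0.0682, 0.0669]
tool_rot: [0.84, 0.542, 0.001, -0.001]
ft_force: [-2.3, 3.1, 5.5]
grip_width: 0.0155
clock: 25.55
eef_pos: [0.541, 0.0682, 0.0669]
tool_rot: [0.84, 0.543, 0.001, -0.001]
ft_force: [-2.8, 3.9, 6.1]
grip_width: 0.015
t 25.55 eef [0.541  0.0682 0.0669] yaw 65.72 units [-0.016  0.022  0.037] tilt z [ 8.0e-04  2.1e-03 -1.0e+00] F [-2.83  3.86  6.1 ] w 0.015 j6 31.4
torque [ 0.516  0.477 -0.04 ] j [ 7.1 26.  -8.1 55.9  0.1 31.4]
```

View pics/scene8.png

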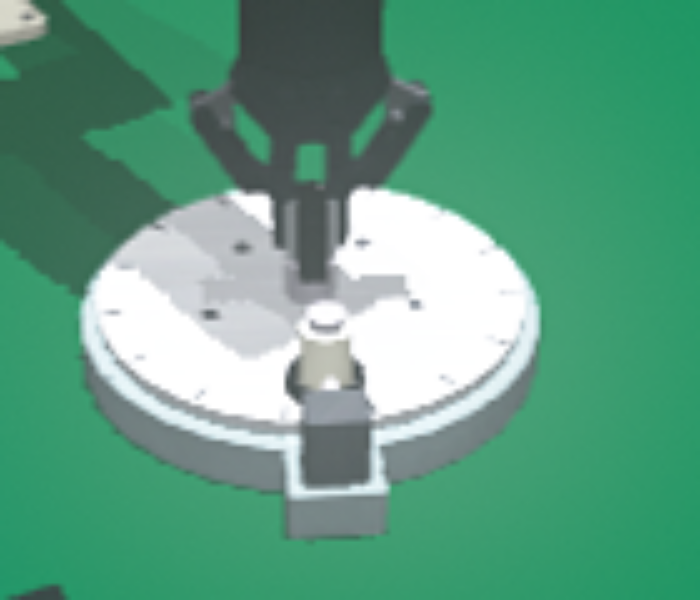

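View pics/top8.png

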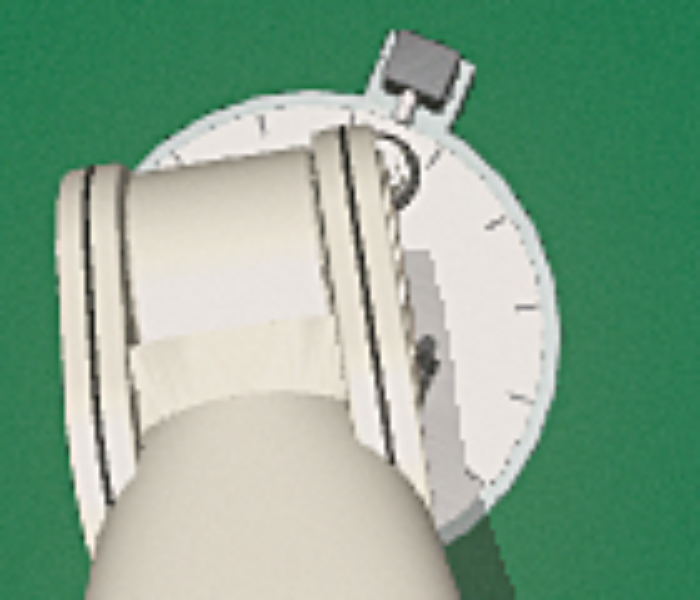

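```bash
python3 - <<'E'
from h import *
for f,z0 in [('scene5.npz',.088),('scene8.npz',.088),('scene7.npz',.088)]:
    c=np.load(f);d=c['d']
    v,u=np.mgrid[0:400,0:640];fo=200/np.tan(np.radians(float(c['vfov']))/2)
    P=(np.stack([(u-c['cx'])/fo*d,(v-c['cy'])/fo*d,d],-1)-c['t'])@c['R']
    r=np.hypot(P[...,0]-.5413,P[...,1]-.0677);k=(d>0)&(r>.07)&(r<.108)&(abs(P[...,2]-.088)<.006)
    if f[5]!='5': pass
    q=P[k].astype(np.float32);C=np.median(q,0);print(f,k.sum(),C,np.degrees(np.arctan2(C[1]-.0677,C[0]-.5413)),np.hypot(C[1]-.0677,C[0]-.5413))
E
```

```text
scene5.npz 29 [0.6068501  0.13599478 0.08431128] 46.174767 0.09466251
scene8.npz 31 [0.63032717 0.0315329  0.0852599 ] -22.10934 0.096093155
scene7.npz 32 [0.62878716 0.10509795 0.08464658] 23.14515 0.0951452
```

```bash
python3 - <<'E'
from h import *
a=np.load('scene0.npz')['p'].astype(int);b=np.load('scene8.npz')['p'].astype(int)
for n,(u,v) in dict(sq=(167,248),brown=(233,251),pink=(180,305),box=(260,283),blower=(423,183)).items(): print(n,abs(a[v-10:v+10,u-8:u+8]-b[v-10:v+10,u-8:u+8]).mean().round(1))
from workcell import bot
print(bot.job_done())
E
```

```text
sq 0.7
brown 1.4
pink 0.8
box 1.4
blower 0.8
the job is handed in; nothing more can be done
None
```

The capsule is standing in the nest, the dial is at the third stop facing the gauge head, and the gripper is still closed on the knob. I handed the job in at about 25.7 s. `job_done` gave no verdict.

- **Capsule:** I lifted it from the tray with a light grip, stopping the jaws just past contact. Grip force isn't measured, so "light" rests on the finger opening (about 27.4 mm read on the 28 mm body). It touched down in the nest at about 4 N, and I let go.
- **Dial:** I turned it clockwise in 24° steps, three clicks in all. The tool turned 71.9°, and the torque about the dial axis at the end was about 0.04 N m.
- **Last checks:**
    - The capsule stands upright in front of the gauge.
    - The raw bearing change from the scene camera was 68.3°, which disagrees with 72°. That camera sees only the near side of the capsule's cap. After correcting for the offset seen at home, its bearing is -24.3°, against about -24.5° expected.
    - The square part, box, blower and both look-alikes appear unchanged in the scene picture.

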